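# Open the bag-roll stand whose cap may be left- or right-threaded

### The arm

A 6-joint arm with a two-finger parallel gripper is mounted at the origin on the work surface. World frame = base frame: x ahead of the robot, y to its left, z up, the work surface at z = 0. Lengths are in m, angles in degrees, forces in N, time in s.
With the tool pointing down it reaches from about 0.275 to 0.75 m from the base axis. Payload 10.2 kg.
Tool frame: the origin (TCP) lies at the very end of the fingers, on their centre line; the grasp point (between the pads) lies 19 mm behind it; z points along the fingers, y is the line along which they close (so a half turn about z gives the same grasp; the last joint's range is limited). The gripper opens to 85 mm and grips with 20 to 120 N. Pads are 22 mm wide; open, the fingers measure 114 mm over their backs; the gripper's body (76 mm by 85 mm) begins 54 mm behind the grasp point. The pads swing forward as they close: fully open they stand 13 mm farther back than shut.
Start: joints at [52.746, 17.928, 85.812, -0, 76.261, -12.8], TCP at [0.217, 0.478, 0.231] pointing down, gripper open.
Joint ranges: [-168.41, 168.41], [-55.51, 124.54], [10.69, 146.95], [-70.63, 250.63], [1, 178], [-165.06, 165.06]. Speed limits (degrees/s): [136.94, 136.94, 172.46, 180, 180, 180].

### API

Orientations are given as [roll, pitch, yaw] about the fixed x, y, z axes, in that order (R = Rz(yaw) Ry(pitch) Rx(roll)).
In Python, from plant import status, optics, ticket gives the robot as it stands. The module is installed in compiled form; this text tells all that it offers.
- The arm moves only by the tool move_arm, never from a script. Its argument "deltas" is one flat list of numbers, 7 for each row, row after row: the shift along the tool's x, y, z in units of 30 mm (1.0 is 30 mm), then the turn, a rotation vector about the tool's x, y, z in units of 5 degrees (1.0 is 5 degrees), then the finger opening in mm, from 0 to 85.4. A call has 1 to 10 rows; each row is the pose to reach, as a shift and turn from the pose commanded when the call began, along the tool's axes at that moment; what a row does not reach only later rows make up. A row lasts 1/8 s, in which the tool goes at most 62.5 mm and 10.7 degrees, less where a joint would pass 70% of its speed; a pose out of reach is approached as far as the arm can. A call with a gripper value outside its range is refused whole. The fingers move at their own pace and stop on an object; the grip force is fixed at half the most. Time passes only in rows, so rows that repeat a pose let the fingers close. It gives the time, the measured TCP pose, the force, the opening and the grip force at its end, in the units of the state.
- status.get_state(): the state, without advancing time (a new reading comes with each control period).
- optics.read_camera(name): name is "scene" or "top" or "wrist"; returns a dict with "pixels" (384x512x3 uint8, blue, green, red), "range_z" (384x512 float32, m along the optical axis (not along the pixel's ray), 0 where there is no reading), "camera_matrix" (3x3 intrinsics, pixels), "pose" (4x4, takes a point from camera to world coordinates); the wrist camera has in their place "mount" (4x4, takes a point from camera to tool coordinates, whose origin is the TCP and whose axes are the flange's). Camera axes: x right, y up, looking along -z (the intrinsics and any distortion apply to the point x, -y, -z); pixel columns grow to the right and rows downward; lengths in m; the calibration is good to about 2 mm. A picture is of the moment at which its call begins: read the wrist's pose just before it.
- ticket.hand_in(): hands the job in; it is judged then, once.
Trained networks look in the newest picture that a camera, given by its name, has taken for a name from the list of things; names that differ only in an ending like _2 or _b are one class to them, and where a whole thing is asked for, a point or a joint stands for the part that bears it (a point fixed in the world has none). Each returns a list of dicts, best first, with "conf" (0 to 1); they miss things now and then, are a little off and sometimes report something else, mostly with a low value. They report only what shows in the picture. A call takes as long as a camera call. They do not tell look-alikes from the thing itself.
- optics.search_frame(target, camera): "extent" ([left, top, right, bottom] in pixels, round what is visible of it).
The state is a dict: "clock": time; "qpos": joint angles; "joint_velocities": joint speeds; "effort": joint torques, N m; "eef_pos": TCP position; "ee_rot": TCP orientation; "contact_force": force on the tool from outside, world axes, zero at the start; "wrist_torque": the same for the moment, N m; "opening": finger opening in m; "gripper_force": force on a finger pad.
Only numpy, scipy, OpenCV 4.12 (cv2) and the standard library are available. Lean on these libraries where they do the work, as an engineer would, in place of code of your own. Each camera call takes 0.05 s, during which the arm holds its last target. There are 200 camera calls.

### The job

The core on the small bag-roll stand is empty, so the stand has to be opened for a new roll: take off the grey winged cap that screws onto the top of its upright spindle. Nobody knows whether this stand has a left- or a right-hand thread, so feel out which way it loosens, turn the cap until it is free, lift it straight up and off without wrenching it, and finish still holding the cap in the gripper, upright and at rest, to one side quite clear of the stand and a good hand's breadth above the table. Leave the cardboard core on the spindle and the groceries where they are.

Things in the scene. Friction and masses are not known exactly. Their poses are not given: they have to be found in the camera images.
- cap: Grey plastic cap: cup 70 mm across, 25 mm tall, open below, with one straight upright wing across its top, 62 mm long, 14 mm thick, reaching from 25 to 57 mm above the origin. About 0.14 kg (varies by a third). Origin: centre of its underside, 141 mm above the table when screwed down; z up; x along the wing, so fingers pinching the wing close along y.
- thread (a point): Point on the wing 48 mm above the cap's origin. Quarter-turn thread: at the start the wing lies within 6 degrees of the stand's x. Turned the right way the cap moves easily and is free 65 degrees from it (lift at 70 to 90). The wrong way it hits a hard stop 8 to 20 degrees from its start. Which way is right varies, unseen. It does not rise as it turns; locked, it lifts only 2 mm.
- stand: Steel bag-roll stand, fixed to the counter: round foot 170 mm across, 16 mm tall; upright spindle 46 mm across whose head, hidden in the cap, ends 160 mm above the table. Origin: centre of the foot's underside, on the spindle's axis; z up; the head's two locking lugs, under which the screwed-down cap is caught, lie along its x.
- core: Empty cardboard core, a loose tube 66 mm outside, 52 mm bore, 113 mm tall, standing on the foot around the spindle, its top 12 mm below the cap. Origin: centre of its underside; z up.
- bottle: Tea bottle 64 mm across, 205 mm tall, about 0.5 kg, standing on the counter: a bystander. Origin: centre of its underside; z up.
- jar: Jar with a metal lid, 60 mm across, 85 mm tall: a bystander. Origin: centre of its underside; z up.
- bowl: White plastic bowl, 130 mm across, 55 mm tall: a bystander. Origin: centre of its underside; z up.
Mind the look-alikes: they are no part of the job. What is shaped like the core but pink or red is not meant.

How it is judged (in metres and radians):
On the way, in this order (a step that is already met when the one before it is completed fails the run):
1. the cap is turned free (more than 45 degrees from the stand's x axis) while still seated on the spindle (angle between the x axis of cap and the x axis of stand, either way round above 0.785 rad and z of cap in the frame of stand below 0.15 m and horizontal distance between cap and stand below 0.008 m), for 0.05 s.
2. the cap is lifted straight up off the spindle: its underside above the spindle's top, within 40 mm of its axis (z of cap in the frame of stand above 0.165 m and horizontal distance between cap and stand below 0.04 m), for 0.05 s.
At the end, for the whole second after the job is handed in: The fingers hold the cap (over 2 N), upright within 17 degrees, at rest, underside over 70 mm above the table, axis over 125 mm from the spindle's, touching nothing else; the core stands on the spindle; bottle, jar and bowl stand within 30 mm of their starts (height (world z) of cap above 0.07 m and horizontal distance between cap and stand above 0.125 m and angle between cap's own z axis and vertical below 0.3 rad and linear speed of cap below 0.03 m/s and angular speed of cap below 0.3 rad/s and contact force between the fingers and cap above 2 N and contact force between cap and stand below 0.2 N and contact force between cap and core below 0.2 N and contact force between cap and bottle below 0.2 N and contact force between cap and jar below 0.2 N and contact force between cap and bowl below 0.2 N and horizontal distance between core and stand below 0.012 m and height (world z) of core below 0.03 m and angle between core's own z axis and vertical below 0.1 rad and distance of each of bottle, jar, bowl from where it was at the start of the episode below 0.03 m and angle between each of bottle, jar, bowl's own z axis and vertical below 0.2 rad); the arm keeps its last pose, push and grip.
It fails at once if the cap is wrenched or rammed: more than 120 N between cap and stand (contact force between cap and stand above 120 N).
It fails at once if the bottle, jar or bowl is pushed more than 30 mm or tipped (distance of any of bottle, jar, bowl from where it was at the start of the episode above 0.03 m or angle between any of bottle, jar, bowl's own z axis and vertical above 0.3 rad).
It fails at once if the core comes off the spindle (height (world z) of core above 0.08 m).
It also fails if it takes over 58 s, if anything falls off the work surface, if the arm or the gripper's body presses on something with over 40 N, if the wrist force passes 120 N, or if a joint passes its speed limit or range.

## Working session

There is one attempt and no reset: what is moved stays moved. The work goes in short steps, Python scripts to look and compute and a tool call to move; the robot and the scene stay as the last step left them, time stands still between calls to the robot, and variables do not carry over. Pictures are saved under pics/ and viewed, at most 10 in all, crops included, and the job is handed in when it is done.

Besides the shell and the picture viewer there is one more tool, called after ">>>" as name(argument=value, ...) on one line, values as JSON. move_arm: Moves the arm, as the interface text tells. Its arguments: {"type":"object","properties":{"deltas":{"type":"array"}},"required":["deltas"]}

```bash
mkdir -p pics; cat > h.py <<'E'
import numpy as np, cv2
from plant import status, optics, ticket
from scipy.spatial.transform import Rotation as R
def T_tool(s):
    T=np.eye(4); T[:3,:3]=R.from_euler('xyz',s['ee_rot'],degrees=True).as_matrix(); T[:3,3]=s['eef_pos']; return T
def cloud(c,s=None):
    P=c['pose'] if 'pose' in c else T_tool(s)@c['mount']
    z=c['range_z'];K=c['camera_matrix'];v,u=np.indices(z.shape)
    p=np.stack([(u-K[0,2])/K[0,0]*z,-(v-K[1,2])/K[1,1]*z,-z],-1)
    w=p@P[:3,:3].T+P[:3,3]; w[z==0]=np.nan; return w
E
python3 - <<'E'
from h import *
s=status.get_state();print(s)
ims=[]
for n in ["scene","top"]:
    c=optics.read_camera(n); im=c['pixels'].copy(); w=cloud(c)
    for t in ["cap","stand","core","bottle","jar","bowl"]:
        for d in optics.search_frame(t,n)[:3]:
            e=[int(x) for x in d['extent']]; cx,cy=(e[0]+e[2])//2,(e[1]+e[3])//2
            print(n,t,round(d['conf'],2),e,np.round(w[cy,cx],3))
            if d['conf']>.4: cv2.rectangle(im,e[:2],e[2:],(0,255,0),1); cv2.putText(im,t,(e[0],e[1]),0,.4,(0,0,255),1)
    cv2.imwrite(f'pics/{n}.png',im)
E
```

```text
{'clock': 0.0, 'qpos': array([ 5.27469290e+01,  1.79602086e+01,  8.58553192e+01,  4.76963584e-04,
        7.62620196e+01, -1.27999951e+01]), 'joint_velocities': array([-0.00546788,  0.00072684,  0.05857539,  0.0792584 ,  0.00712544,
       -0.0671681 ]), 'effort': array([-7.22320260e-05, -4.12268186e+01, -2.59743780e+01, -1.70413450e-04,
        4.10268927e-03,  3.52072846e-05]), 'eef_pos': array([0.21716527, 0.47768296, 0.23071965]), 'ee_rot': array([-1.79924482e+02, -1.76321409e-02,  1.55546799e+02]), 'contact_force': array([ 0.27087528, -0.35244589,  0.17441833]), 'wrist_torque': array([ 0.00967054, -0.04331475, -0.0091655 ]), 'gripper_force': 0.0, 'opening': 0.08529680205925273}
scene cap 0.66 [236, 171, 261, 200] [ 0.56  -0.012  0.17 ]
scene stand 0.76 [222, 200, 281, 258] [0.572 0.007 0.043]
scene core 0.94 [188, 173, 215, 218] [ 0.599 -0.168  0.086]
scene core 0.75 [237, 197, 261, 237] [0.575 0.004 0.083]
scene core 0.74 [281, 168, 310, 214] [0.399 0.013 0.085]
scene bottle 0.96 [172, 123, 193, 190] [ 0.537 -0.335  0.125]
scene jar 0.92 [388, 248, 420, 290] [0.452 0.381 0.064]
scene bowl 0.61 [333, 272, 390, 325] [0.547 0.337 0.011]
top cap 0.85 [254, 166, 278, 194] [ 0.544 -0.016  0.197]
top stand 0.73 [235, 157, 295, 216] [ 0.534 -0.014  0.164]
top core 0.85 [189, 157, 217, 185] [0.6   0.16  0.001]
top core 0.66 [283, 109, 314, 143] [ 0.732 -0.115 -0.   ]
top core 0.65 [317, 160, 348, 191] [ 0.587 -0.209  0.001]
top bottle 0.95 [378, 180, 428, 205] [ 0.52  -0.349  0.145]
top jar 0.94 [106, 221, 136, 241] [0.429 0.357 0.087]
top bowl 0.61 [109, 151, 154, 199] [0.589 0.366 0.007]
```

```bash
python3 - <<'E'
from h import *
c=optics.read_camera("top");w=cloud(c);im=c['pixels']
m=(w[...,2]>.182)&(w[...,2]<.215)&(abs(w[...,0]-.545)<.06)&(abs(w[...,1]+.01)<.06)
p=w[m];print('wing',len(p),p.mean(0),p.min(0),p.max(0))
r=cv2.minAreaRect(p[:,:2].astype(np.float32));print(r)
m2=(w[...,2]>.155)&(w[...,2]<.175)&(abs(w[...,0]-.545)<.06)&(abs(w[...,1]+.01)<.06)
p=w[m2];print('disc',len(p),p[:,2].mean(),cv2.minEnclosingCircle(p[:,:2].astype(np.float32)))
m3=(w[...,2]>.008)&(w[...,2]<.024)&(abs(w[...,0]-.545)<.12)&(abs(w[...,1]+.01)<.12)
p=w[m3];print('foot',len(p),cv2.minEnclosingCircle(p[:,:2].astype(np.float32)))
cv2.imwrite('pics/a.png',np.vstack([cv2.resize(cv2.imread('pics/scene.png')[100:340,150:450],(750,600))[:560]]))
cv2.imwrite('pics/b.png',cv2.resize(im[90:260,90:440],None,fx=2.2,fy=2.2,interpolation=3))
E
```

```text
wing 165 [ 0.55359227 -0.01967428  0.19715374] [ 0.52337093 -0.02775235  0.18465743] [ 0.5838228  -0.01173126  0.20159389]
((0.5537388920783997, -0.01992812007665634), (0.06061524152755737, 0.013936510309576988), 5.1091132164001465)
disc 501 0.1659445817187565 ((0.5547717809677124, -0.019813135266304016), 0.03499908000230789)
foot 2015 ((0.5548086762428284, -0.01967392861843109), 0.08503545820713043)
```

View pics/a.png

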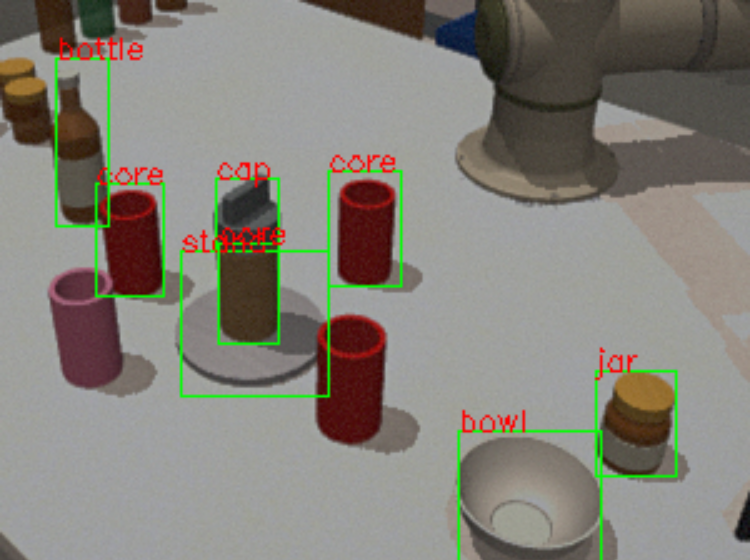

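View pics/b.png

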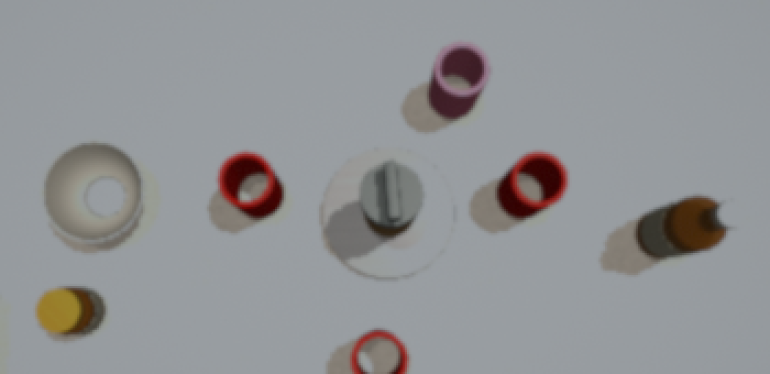

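The cap's grey wing sits on the stand at about (390,190) in the top crop, running roughly 5° from world x. The red and pink cores are decoys around it, with the bottle at right and the bowl and jar at left. All are clear of the path.

```bash
cat >> h.py <<'E'
def delta(pos,yaw):
    T=T_tool(status.get_state()); Rt=R.from_euler('xyz',[180,0,yaw],degrees=True).as_matrix()
    d=T[:3,:3].T@(np.array(pos)-T[:3,3])/.03; r=R.from_matrix(T[:3,:3].T@Rt).as_rotvec(degrees=True)/5
    print(np.round(d,3),np.round(r,3))
E
python3 -c "
from h import *
delta([.5548,-.0198,.26],5.1)"
```

```text
[-17.107 -10.446  -0.957] [-0.000e+00  1.000e-03  3.009e+01]
```

>>> move_arm(deltas=[0,0,-0.96,0,0,0,85,-17.1,-10.45,-0.96,0,0,30,85,-17.1,-10.45,-0.96,0,0,30,85,-17.1,-10.45,-0.96,0,0,30,85,-17.1,-10.45,-0.96,0,0,30,85,-17.1,-10.45,-0.96,0,0,30,85,-17.1,-10.45,-0.96,0,0,30,85,-17.1,-10.45,-0.96,0,0,30,85,-17.1,-10.45,-0.96,0,0,30,85,-17.1,-10.45,-0.96,0,0,30,85])

```text
clock: 2.0
eef_pos: [0.5337, 0.0103, 0.2603]
ee_rot: [180.0, -0.0, 58.5]
contact_force: [0.2, 0.4, -0.2]
opening: 0.085
gripper_force: 0.0
```

```bash
python3 -c "
from h import *
s=status.get_state();print(s['eef_pos'],s['ee_rot'],s['qpos'])
delta([.5548,-.0198,.26],5.1)"
```

```text
[0.53374669 0.0102553  0.26025756] [ 1.79977700e+02 -1.65212378e-02  5.84907334e+01] [-1.14861157e+01  1.79258565e+01  8.14649280e+01  7.99474588e-03
  8.05826065e+01  2.00218478e+01]
[-0.487  1.122  0.009] [ 3.0000e-03 -5.0000e-03  1.0678e+01]
```

>>> move_arm(deltas=[-0.49,1.12,0,0,0,10.5,85,-0.49,1.12,0,0,0,10.5,85,-0.49,1.12,0,0,0,10.5,85,-0.49,1.12,0,0,0,10.5,85,-0.49,1.12,0,0,0,10.5,85,-0.49,1.12,0,0,0,10.5,85,-0.49,1.12,0,0,0,10.5,85,-0.49,1.12,0,0,0,10.5,85])

```text
clock: 3.0
eef_pos: [0.554, -0.0177, 0.2601]
ee_rot: [-180.0, 0.0, 6.5]
contact_force: [0.0, -0.2, 0.2]
opening: 0.0853
gripper_force: 0.0
```

```bash
python3 -c "
from h import *
s=status.get_state();print(s['eef_pos'],s['ee_rot'],s['qpos'])
c=optics.read_camera('wrist');w=cloud(c,s);cv2.imwrite('pics/w.png',c['pixels'])
m=(w[...,2]>.185)&(w[...,2]<.215)&(abs(w[...,0]-.555)<.05)&(abs(w[...,1]+.02)<.05)
p=w[m];print('wing',len(p),np.median(p,0),cv2.minAreaRect(p[:,:2].astype(np.float32)))
m=(w[...,2]>.155)&(w[...,2]<.175)&(abs(w[...,0]-.555)<.05)&(abs(w[...,1]+.02)<.05)
p=w[m];print('disc',len(p),cv2.minEnclosingCircle(p[:,:2].astype(np.float32)) if len(p) else 0)
delta([.5548,-.0198,.26],5.1)"
```

```text
[ 0.5539818  -0.0177193   0.26008661] [-1.79998609e+02  1.77989967e-03  6.46259204e+00] [-1.39445590e+01  2.05998037e+01  7.78151033e+01  6.90316163e-04
  8.15872461e+01  6.95927479e+01]
wing 1508 [ 0.55952638 -0.02016193  0.197155  ] ((0.5560684204101562, -0.02046993374824524), (0.06163708493113518, 0.01398007944226265), 5.072251319885254)
disc 3901 ((0.555569052696228, -0.020464345812797546), 0.03511488065123558)
[0.019 0.071 0.003] [ 0.001 -0.     0.268]
```

View pics/w.png

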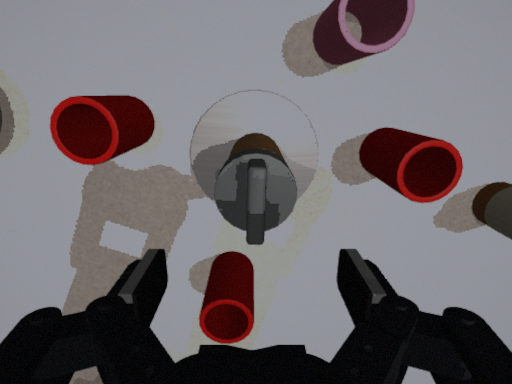

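The wrist view shows the wing centred at about (256,200) between the open fingers, and it agrees with the top camera to within 1 mm. Descending to grasp.

>>> move_arm(deltas=[0.03,0.085,1,0,0,0.27,85,0.03,0.085,2,0,0,0.27,85,0.03,0.085,2.6,0,0,0.27,85,0.03,0.085,2.95,0,0,0.27,85,0.03,0.085,2.95,0,0,0.27,85,0.03,0.085,2.95,0,0,0.27,85])

```text
clock: 3.8
eef_pos: [0.5556, -0.0203, 0.1724]
ee_rot: [180.0, -0.1, 5.0]
contact_force: [-0.5, 0.9, -0.3]
opening: 0.0847
gripper_force: 0.0
```

>>> move_arm(deltas=[0,0,0,0,0,0,30,0,0,0,0,0,0,30,0,0,0,0,0,0,20,0,0,0,0,0,0,0,0,0,0,0,0,0,0,0,0,0,0,0,0,0,0,0,0,0,0,0,0,0,0,0,0,0,0,0])

```text
clock: 4.8
eef_pos: [0.5553, -0.0202, 0.1718]
ee_rot: [180.0, -0.0, 5.0]
contact_force: [-0.2, -1.2, 3.4]
opening: 0.0126
gripper_force: 59.0
```

```bash
python3 -c "
from h import *
s=status.get_state();print({k:np.round(v,3) for k,v in s.items()})"
```

```text
{'clock': np.float64(4.8), 'qpos': array([-1.4167e+01,  2.4680e+01,  8.5392e+01, -6.0000e-03,  6.9905e+01,
        7.0827e+01]), 'joint_velocities': array([-0.068,  0.008, -0.106,  0.044,  0.027, -0.05 ]), 'effort': array([ 3.5300e-01, -4.3763e+01, -2.3650e+01,  1.1900e-01,  4.0000e-03,
        5.0000e-03]), 'eef_pos': array([ 0.555, -0.02 ,  0.172]), 'ee_rot': array([ 1.79987e+02, -2.10000e-02,  5.00800e+00]), 'contact_force': array([-0.15 , -1.189,  3.371]), 'wrist_torque': array([-0.055,  0.043, -0.016]), 'gripper_force': np.float64(59.043), 'opening': np.float64(0.013)}
```

>>> move_arm(deltas=[0,0,0,0,0,0.3,0,0,0,0,0,0,0.6,0,0,0,0,0,0,0.9,0,0,0,0,0,0,1.2,0,0,0,0,0,0,1.4,0,0,0,0,0,0,1.4,0])

```text
clock: 5.55
eef_pos: [0.5552, -0.0201, 0.1718]
ee_rot: [-180.0, -0.0, -2.1]
contact_force: [-1.4, 0.1, 4.4]
opening: 0.0127
gripper_force: 59.4
```

```bash
python3 -c "
from h import *
s=status.get_state();print({k:np.round(s[k],3) for k in ['eef_pos','ee_rot','wrist_torque','contact_force']})"
```

```text
{'eef_pos': array([ 0.555, -0.02 ,  0.172]), 'ee_rot': array([-1.7999e+02, -6.0000e-03, -2.0640e+00]), 'wrist_torque': array([ 0.106,  0.196, -0.04 ]), 'contact_force': array([-1.35 ,  0.144,  4.359])}
```

Only light friction (0.04 Nm) so far; continuing in 1° steps with a check.

>>> move_arm(deltas=[0,0,0,0,0,0.2,0,0,0,0,0,0,0.4,0,0,0,0,0,0,0.6,0,0,0,0,0,0,0.6,0])

```text
clock: 6.05
eef_pos: [0.5552, -0.02, 0.1718]
ee_rot: [-180.0, -0.0, -5.1]
contact_force: [-1.4, 0.7, 5.9]
opening: 0.0129
gripper_force: 59.4
```

```bash
python3 -c "
from h import *
s=status.get_state();print({k:np.round(s[k],3) for k in ['eef_pos','ee_rot','wrist_torque','contact_force']})"
```

```text
{'eef_pos': array([ 0.555, -0.02 ,  0.172]), 'ee_rot': array([-1.79988e+02, -1.30000e-02, -5.06200e+00]), 'wrist_torque': array([ 0.108,  0.187, -0.026]), 'contact_force': array([-1.434,  0.719,  5.861])}
```

>>> move_arm(deltas=[0,0,0,0,0,0.2,0,0,0,0,0,0,0.4,0,0,0,0,0,0,0.4,0])

```text
clock: 6.42
eef_pos: [0.5552, -0.02, 0.1717]
ee_rot: [-180.0, -0.0, -7.1]
contact_force: [-1.2, 0.3, 5.0]
opening: 0.013
gripper_force: 59.4
```

```bash
python3 -c "
from h import *
s=status.get_state();print({k:np.round(s[k],3) for k in ['eef_pos','ee_rot','wrist_torque','contact_force']})"
```

```text
{'eef_pos': array([ 0.555, -0.02 ,  0.172]), 'ee_rot': array([-1.79987e+02, -9.00000e-03, -7.06200e+00]), 'wrist_torque': array([ 0.133,  0.14 , -0.104]), 'contact_force': array([-1.218,  0.328,  4.958])}
```

>>> move_arm(deltas=[0,0,0,0,0,0.2,0,0,0,0,0,0,0.4,0,0,0,0,0,0,0.4,0])

```text
clock: 6.8
eef_pos: [0.5552, -0.02, 0.1718]
ee_rot: [-180.0, -0.0, -9.1]
contact_force: [-1.0, 0.2, 5.5]
opening: 0.0128
gripper_force: 59.4
```

```bash
python3 -c "
from h import *
s=status.get_state();print({k:np.round(s[k],3) for k in ['eef_pos','ee_rot','wrist_torque','contact_force']})"
```

```text
{'eef_pos': array([ 0.555, -0.02 ,  0.172]), 'ee_rot': array([-1.79986e+02, -1.20000e-02, -9.06100e+00]), 'wrist_torque': array([ 0.117,  0.183, -0.053]), 'contact_force': array([-1.038,  0.227,  5.458])}
```

>>> move_arm(deltas=[0,0,0,0,0,0.2,0,0,0,0,0,0,0.4,0,0,0,0,0,0,0.4,0])

```text
clock: 7.18
eef_pos: [0.5552, -0.02, 0.1718]
ee_rot: [-180.0, -0.0, -11.1]
contact_force: [-0.7, 1.0, 5.3]
opening: 0.013
gripper_force: 59.4
```

```bash
python3 -c "
from h import *
s=status.get_state();print({k:np.round(s[k],3) for k in ['eef_pos','ee_rot','wrist_torque','contact_force']})
c=optics.read_camera('wrist');w=cloud(c,s);cv2.imwrite('pics/w2.png',c['pixels'])
"
```

```text
{'eef_pos': array([ 0.555, -0.02 ,  0.172]), 'ee_rot': array([-1.79983e+02, -1.30000e-02, -1.10620e+01]), 'wrist_torque': array([ 0.156,  0.18 , -0.025]), 'contact_force': array([-0.658,  1.004,  5.262])}
```

View pics/w2.png

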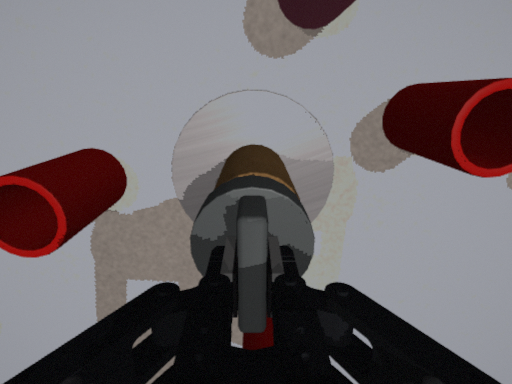

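The wing at (253,260) stays aligned with the fingers, so the cap is turning with the gripper. I'll keep going past 20°.

>>> move_arm(deltas=[0,0,0,0,0,0.25,0,0,0,0,0,0,0.5,0,0,0,0,0,0,0.5,0])

```text
clock: 7.6
eef_pos: [0.5552, -0.02, 0.1718]
ee_rot: [-180.0, -0.0, -13.6]
contact_force: [-0.5, 0.5, 4.3]
opening: 0.0129
gripper_force: 59.4
```

```bash
python3 -c "
from h import *
s=status.get_state();print({k:np.round(s[k],3) for k in ['eef_pos','ee_rot','wrist_torque','contact_force']})"
```

```text
{'eef_pos': array([ 0.555, -0.02 ,  0.172]), 'ee_rot': array([-1.79983e+02, -1.50000e-02, -1.35570e+01]), 'wrist_torque': array([ 0.132,  0.134, -0.02 ]), 'contact_force': array([-0.534,  0.467,  4.339])}
```

>>> move_arm(deltas=[0,0,0,0,0,0.25,0,0,0,0,0,0,0.5,0,0,0,0,0,0,0.5,0])

```text
clock: 7.98
eef_pos: [0.5552, -0.0201, 0.1718]
ee_rot: [-180.0, -0.0, -16.1]
contact_force: [-1.9, 0.5, 4.4]
opening: 0.0131
gripper_force: 59.4
```

```bash
python3 -c "
from h import *
s=status.get_state();print({k:np.round(s[k],3) for k in ['eef_pos','ee_rot','wrist_torque','contact_force']})"
```

```text
{'eef_pos': array([ 0.555, -0.02 ,  0.172]), 'ee_rot': array([-1.79983e+02, -1.60000e-02, -1.60560e+01]), 'wrist_torque': array([ 0.123,  0.11 , -0.064]), 'contact_force': array([-1.932,  0.52 ,  4.402])}
```

>>> move_arm(deltas=[0,0,0,0,0,0.25,0,0,0,0,0,0,0.5,0,0,0,0,0,0,0.5,0])

```text
clock: 8.35
eef_pos: [0.5552, -0.02, 0.1717]
ee_rot: [-180.0, -0.0, -18.6]
contact_force: [-0.7, 1.0, 5.0]
opening: 0.0128
gripper_force: 59.4
```

```bash
python3 -c "
from h import *
s=status.get_state();print({k:np.round(s[k],3) for k in ['eef_pos','ee_rot','wrist_torque','contact_force']})"
```

```text
{'eef_pos': array([ 0.555, -0.02 ,  0.172]), 'ee_rot': array([-1.79982e+02, -8.00000e-03, -1.85550e+01]), 'wrist_torque': array([0.17 , 0.115, 0.004]), 'contact_force': array([-0.744,  0.988,  5.007])}
```

Turned 23.6° with no stop, so this is the loosening direction. Turning on to about 80°.

>>> move_arm(deltas=[0,0,0,0,0,0.7,0,0,0,0,0,0,1.4,0,0,0,0,0,0,2.1,0,0,0,0,0,0,2.8,0,0,0,0,0,0,3.5,0,0,0,0,0,0,4.2,0,0,0,0,0,0,4.9,0,0,0,0,0,0,5.6,0,0,0,0,0,0,5.6,0])

```text
clock: 9.48
eef_pos: [0.5553, -0.02, 0.1718]
ee_rot: [-180.0, -0.0, -46.5]
contact_force: [-0.2, 1.7, 5.4]
opening: 0.013
gripper_force: 59.4
```

```bash
python3 -c "
from h import *
s=status.get_state();print({k:np.round(s[k],3) for k in ['qpos','eef_pos','ee_rot','wrist_torque','contact_force']})"
```

```text
{'qpos': array([-1.41560e+01,  2.46790e+01,  8.53930e+01,  2.50000e-02,
        6.99000e+01,  1.22328e+02]), 'eef_pos': array([ 0.555, -0.02 ,  0.172]), 'ee_rot': array([-1.79965e+02, -1.10000e-02, -4.64930e+01]), 'wrist_torque': array([ 0.292, -0.01 , -0.014]), 'contact_force': array([-0.215,  1.678,  5.369])}
```

>>> move_arm(deltas=[0,0,0,0,0,0.7,0,0,0,0,0,0,1.4,0,0,0,0,0,0,2.1,0,0,0,0,0,0,2.8,0,0,0,0,0,0,3.5,0,0,0,0,0,0,4.2,0,0,0,0,0,0,4.9,0,0,0,0,0,0,5.6,0,0,0,0,0,0,5.6,0])

```text
clock: 10.6
eef_pos: [0.5554, -0.0201, 0.1718]
ee_rot: [-180.0, -0.0, -74.5]
contact_force: [0.1, 0.6, 4.6]
opening: 0.0131
gripper_force: 59.4
```

```bash
python3 -c "
from h import *
s=status.get_state();print({k:np.round(s[k],3) for k in ['qpos','eef_pos','ee_rot','wrist_torque','contact_force']})
c=optics.read_camera('top');w=cloud(c)
c2=optics.read_camera('wrist');cv2.imwrite('pics/t3.png',np.hstack([cv2.resize(c['pixels'][140:230,210:330],(400,300),interpolation=3),cv2.resize(c2['pixels'],(400,300))]))"
```

```text
{'qpos': array([-1.41590e+01,  2.46810e+01,  8.53880e+01,  1.50000e-02,
        6.98930e+01,  1.50289e+02]), 'eef_pos': array([ 0.555, -0.02 ,  0.172]), 'ee_rot': array([-1.79961e+02, -6.00000e-03, -7.44540e+01]), 'wrist_torque': array([ 0.167, -0.112, -0.019]), 'contact_force': array([0.053, 0.599, 4.598])}
```

View pics/t3.png

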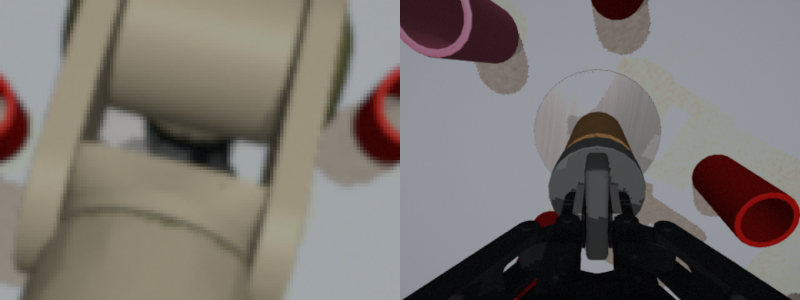

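The wrist view shows the wing at (597,200) still aligned with the fingers after 79.5°. I'll try a gentle lift of 6 mm, past the 2 mm locked play.

>>> move_arm(deltas=[0,0,-0.05,0,0,0,0,0,0,-0.1,0,0,0,0,0,0,-0.15,0,0,0,0,0,0,-0.2,0,0,0,0,0,0,-0.2,0,0,0,0])

```text
clock: 11.32
eef_pos: [0.5552, -0.0202, 0.1777]
ee_rot: [-180.0, -0.0, -74.5]
contact_force: [-0.5, -0.5, -2.5]
opening: 0.0129
gripper_force: 58.4
```

>>> move_arm(deltas=[0,0,-0.3,0,0,0,0,0,0,-0.6,0,0,0,0,0,0,-0.9,0,0,0,0,0,0,-1.2,0,0,0,0,0,0,-1.5,0,0,0,0,0,0,-1.8,0,0,0,0,0,0,-2.1,0,0,0,0,0,0,-2.3,0,0,0,0,0,0,-2.3,0,0,0,0])

```text
clock: 12.45
eef_pos: [0.5553, -0.0202, 0.247]
ee_rot: [-180.0, -0.0, -74.5]
contact_force: [-0.1, 0.2, -1.4]
opening: 0.0131
gripper_force: 58.5
```

```bash
python3 -c "
from h import *
s=status.get_state();print({k:np.round(s[k],3) for k in ['eef_pos','ee_rot','contact_force']})
delta([.40,.16,.2468],-74.5)"
```

```text
{'eef_pos': array([ 0.555, -0.02 ,  0.247]), 'ee_rot': array([-1.79965e+02, -1.90000e-02, -7.44900e+01]), 'contact_force': array([-0.09 ,  0.17 , -1.431])}
[-7.173e+00  3.382e+00  2.000e-03] [-0.007 -0.004  0.002]
```

```bash
python3 -c "
from h import *
delta([.43,-.15,.2468],-74.5)"
```

```text
[3.052e+00 5.181e+00 5.000e-03] [-0.007 -0.004  0.002]
```

>>> move_arm(deltas=[0.3,0.52,0,0,0,0,0,0.7,1.2,0,0,0,0,0,1.2,2,0,0,0,0,0,1.7,2.9,0,0,0,0,0,2.2,3.7,0,0,0,0,0,2.6,4.4,0,0,0,0,0,2.9,4.9,0,0,0,0,0,3.05,5.2,0,0,0,0,0,3.05,5.2,0,0,0,0,0,3.05,5.2,0,0,0,0,0])

```text
clock: 13.7
eef_pos: [0.4296, -0.1497, 0.2465]
ee_rot: [-180.0, 0.0, -74.5]
contact_force: [0.0, -0.1, -2.4]
opening: 0.013
gripper_force: 58.6
```

>>> move_arm(deltas=[0,0,0,0,0,0,0,0,0,0,0,0,0,0,0,0,0,0,0,0,0,0,0,0,0,0,0,0])

```text
clock: 14.2
eef_pos: [0.4293, -0.15, 0.2466]
ee_rot: [180.0, 0.0, -74.5]
contact_force: [0.2, 0.1, -0.9]
opening: 0.0124
gripper_force: 58.6
```

```bash
python3 -c "
from h import *
c=optics.read_camera('scene');cv2.imwrite('pics/end.png',cv2.resize(c['pixels'][60:340,120:450],(700,594)))"
```

```text
(no output)
```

View pics/end.png

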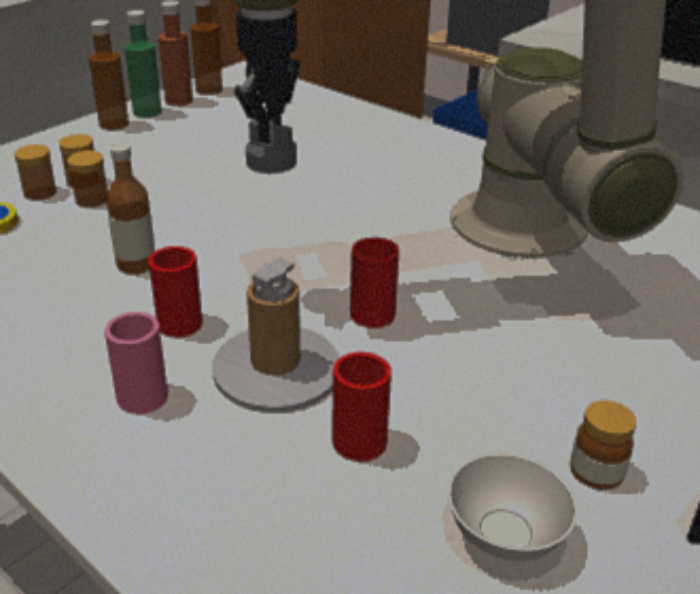

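The cap hangs upright in the gripper at (270,150), well clear of everything. The core is still on the spindle at (275,325), where the lugged head is now exposed, and the groceries are undisturbed.

```bash
python3 -c "
from plant import ticket
print(ticket.hand_in())"
```

```text
the job is handed in; nothing more can be done
None
```

The cap turned free clockwise seen from above (a left-hand thread), lifted straight off, and is held upright and still about 0.18 m from the stand with its underside about 0.21 m above the table; the job is handed in, but no verdict came back.

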